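# Hang the dipping basket and hold the sprung arm at its stop

## Robot

A 6-joint arm with a two-finger parallel gripper is mounted at the origin on a cart in front of the work surface, level with it; the furniture and walls round the work are solid. World frame = base frame: x ahead of the robot, y to its left, z up, the work surface at z = 0. Lengths are in m, angles in degrees, forces in N, time in s.
With the tool pointing down it reaches from about 0.4 to 0.825 m from the base axis. Payload 7 kg.
Tool frame: the origin (TCP) lies midway between the tips of the shut fingers; the grasp point (between the pads) lies 19 mm behind it; z points along the fingers, y is the line along which they close (so a half turn about z gives the same grasp; the last joint's range is limited). The gripper opens to 88 mm and grips with 3 to 60 N. Pads are 19 mm wide; open, the fingers measure 130 mm over their backs; the gripper's body (78 mm by 193 mm) begins 47 mm behind the grasp point.
Start: joints at [87.038, 20.546, 0.682, 0, -70.136, -16.507], TCP at [0.225, 0.636, 0.227] pointing down, gripper open.
Joint ranges: [-176.03, 176.03], [-82.01, 121.73], [-58.28, 71.71], [-173.87, 95.51], [-174.79, -0.11], [-173.66, 173.66]. Speed limits (degrees/s): [136.94, 136.94, 172.46, 180, 180, 180].

## Interface

Orientations are given as a 3x3 rotation matrix whose columns are the frame's x, y, z axes.
In Python, from rig import robot gives the robot as it stands. Calls block until the motion is done:
- robot.goto(position, orientation): joint-space move of the TCP to a pose.
- robot.servo_line(position, ori=None, speed=0.15): straight line of the TCP; ori=None keeps the orientation; speed is the mean speed in m/s.
- robot.movej(angles): joint-space move.
- robot.move_gripper(opening): opening from 0.0 (shut) to 1.0 (fully open); the grip force is fixed at half the most; returns when the fingers have stopped.
- robot.dwell(seconds).
- robot.ik(position, orientation): joint angles nearest the present ones, or None.
- robot.grab_frame(name): name is "side" or "top"; returns (picture, depth): 384x512x3 uint8, red, green, blue; 384x512 float32, m along the optical axis (not along the pixel's ray), 0 where there is no reading.
- robot.camera_info(name): a dict with "vfov" (degrees; the focal length in pixels is half the picture's height over the tangent of half this angle, whatever the lens; pixels are square), "cx", "cy" (the principal point, pixels), "view" (4x4, takes a point from world to camera coordinates). Camera axes: x right, y down, z forward; pixel columns grow to the right and rows downward; lengths in m; the calibration is good to about 2 mm. A picture is of the moment at which its call begins. camera_info takes no time and is no camera call.
A pose or a line that the arm cannot do raises robot.Unreachable and nothing moves.
- robot.job_done(): hands the job in; it is judged then, once.
Readings, each from a call of its own:
- robot.read_t(): time.
- robot.read_qpos(): joint angles.
- robot.read_qvel(): joint speeds.
- robot.read_effort(): joint torques, N m.
- robot.read_position(): TCP position.
- robot.read_tcp_rot(): TCP orientation.
- robot.read_force(): force on the tool from outside, world axes, zero at the start.
- robot.read_ft_torque(): the same for the moment, N m.
- robot.read_grip_width(): opening from 0.0 (shut) to 1.0 (fully open).
- robot.read_finger_force(): force on a finger pad.
Only numpy, scipy, OpenCV 4.12 (cv2) and the standard library are available. Lean on these libraries where they do the work, as an engineer would, in place of code of your own. Each camera call takes 0.05 s, during which the arm holds its last target. There are 200 camera calls.

## Task

Hang the wire basket by its bail on the twin hook of the stand's sprung arm and let go of it. Then swing the arm toward you against its spring, slowly enough that the basket stays hung, until it reaches its stop, and finish while still holding it there with the basket hanging free on both hooks. Leave the other things on the table where they are.

Things in the scene. Friction and masses are not known exactly. Their poses are not given: they have to be found in the camera images.
- basket_grip (a point): Middle of the level top bar of the basket's stiff bail, on the bar's axis, 150 mm above the basket's underside. x along the bar, z up. The bar is 8 mm round rod with a wooden sleeve 14 mm thick over its middle 36 mm; the bail's upright rods stand 52 mm either side; free for 84 mm below.
- basket: The loose steel-wire basket, standing on the table at the left: 109 x 85 mm, rim 52 mm high, two test tiles wedged fast in it, 0.2 to 0.4 kg in all. The bail rises from its two short sides and has no hinge. Origin at the centre of its underside, x along the bail's bar, z up.
- pivot (a point): Vertical pivot axis of the arm on the fixed stand (round foot 124 mm wide, thin post, disc 92 mm wide under the arm), at the arm's centre line, 240 mm up. Nothing stands above the arm but its peg, hook tips, hub cap and two low stop pins near the axis. z up; x, y: the stand's, turned up to 0.25 rad either way from the world's; the parked arm points along its -y, to the robot's right.
- swing_arm (a joint): Arm angle, rad: 0 parked at its rest pin, 1.05 at its stop, against the other pin. It grows clockwise seen from above: the free end comes from the robot's right towards the robot. The spring always drives it back (0.35 N m parked, 0.72 N m at the stop); it does not stay where it is left.
- hook_seat (a point): Where the bar's axis lies when hung, at the arm's free end, 204 mm from the pivot. -y outward along the arm, x across, z up. Two 8 mm prongs, 62 mm apart, run out from a cross-piece 76 mm inward, dip 8 mm to a seat 20 mm long, and end in tips 22 mm farther out and 22 mm above this point. The bar, parallel to x, comes in over the tips from outside (prongs between the bail's uprights), then down.
- handle_peg (a point): Black upright round handle peg on the arm, 16 mm in diameter, 90 mm from the pivot axis. The point is on its axis, 34 mm above the arm's centre line, 20 mm below the peg's top and 29 mm above the arm's upper face. -y outward along the arm, x across it.
- cup: Bystander, to be left alone: small bisque beaker, 65 mm wide and 59 mm high, standing at the front of the table; origin at the centre of its underside.
- tape: Bystander, to be left alone: roll of masking tape lying flat, 104 mm across and 25 mm high, at the front, right of the middle; origin at the centre of its underside.
- small_pot: Bystander, to be left alone: small white pot with a black lid, 52 mm wide and 43 mm high, between the stand and the turntable; origin at the centre of its underside.
- jar_right: Bystander, to be left alone: small screw-cap jar, 54 mm wide and 83 mm high, at the right of the front edge; origin at the centre of its underside.
- jar_left: Bystander, to be left alone: small screw-cap jar, 54 mm wide and 82 mm high, at the front left beyond the basket; origin at the centre of its underside.
- wood_rib: Bystander, to be left alone: flat half-moon wooden rib, 48x92x6 mm, lying at the front; origin at the centre of its underside.

How it is judged (in metres and radians):
On the way:
1. the basket hangs by its bail on both prongs, let go of, with the arm still parked (within 0.2 rad) (x of basket_grip in the frame of hook_seat between -0.028 and 0.028 m and y of basket_grip in the frame of hook_seat between -0.02 and 0.06 m and z of basket_grip in the frame of hook_seat between -0.012 and 0.012 m and angle between the x axis of basket_grip and the x axis of hook_seat, either way round below 0.3 rad and angle between basket_grip's own z axis and vertical below 0.35 rad and contact force between each of the fingers, the arm and basket below 0.2 N and contact force between swing_arm and basket above 0.8 N and value of joint swing_arm below 0.2 rad), for 0.2 s.
At the end, for the whole second after the job is handed in: the robot holds the arm within 0.06 rad of its stop (over 1.5 N); the basket, untouched and still, hangs on both prongs: bar within 28 mm across, 20 mm outward, 60 mm inward and 12 mm in height of the hook seat, square to the arm within 0.3 rad, upright within 0.35 rad, 60 mm clear of the table (x of basket_grip in the frame of hook_seat between -0.028 and 0.028 m and y of basket_grip in the frame of hook_seat between -0.02 and 0.06 m and z of basket_grip in the frame of hook_seat between -0.012 and 0.012 m and angle between the x axis of basket_grip and the x axis of hook_seat, either way round below 0.3 rad and angle between basket_grip's own z axis and vertical below 0.35 rad and contact force between each of the fingers, the arm and basket below 0.2 N and contact force between swing_arm and basket above 0.8 N and value of joint swing_arm above 0.99 rad and contact force between any of the fingers, the arm and swing_arm above 1.5 N and height (world z) of basket above 0.06 m and linear speed of basket below 0.08 m/s); the arm keeps its last pose, push and grip.
It fails at once if one of the bystanders is shifted by more than 30 mm or knocked over (distance of any of cup, tape, small_pot, jar_right, jar_left, wood_rib from where it was at the start of the episode above 0.03 m or angle between any of cup, tape, small_pot, jar_right, jar_left, wood_rib's own z axis and vertical above 0.5 rad).
It also fails if it takes over 67 s, if anything falls off the work surface, if the arm or the gripper's body presses on something with over 40 N, if the wrist force passes 120 N, or if a joint passes its speed limit or range.

## Working session

There is one attempt and no reset: what is moved stays moved. The work goes in short steps, each a Python script; the robot and the scene stay as the last script left them, time stands still between calls to the robot, and variables do not carry over. Pictures are saved under pics/ and viewed, at most 10 in all, crops included, and the job is handed in when it is done.

```bash
mkdir -p pics; cat > h.py <<'E'
import numpy as np, cv2
from rig import robot
def cam(n):
    im,d=robot.grab_frame(n); c=robot.camera_info(n)
    f=im.shape[0]/2/np.tan(np.radians(c["vfov"])/2); V=np.array(c["view"])
    v,u=np.mgrid[:im.shape[0],:im.shape[1]]
    P=np.stack([(u-c["cx"])/f*d,(v-c["cy"])/f*d,d],-1)
    W=(P-V[:3,3])@V[:3,:3]
    W[d==0]=np.nan
    return im,d,W
E
python3 - <<'E'
from h import *
for n in("top","side"):
    im,d,W=cam(n); np.savez(n+"0.npz",im=im,W=W)
    cv2.imwrite(f"pics/{n}0.png",cv2.resize(im[:,:,::-1],(800,600),interpolation=cv2.INTER_CUBIC))
    c=robot.camera_info(n);V=np.array(c["view"]);print(n,c["vfov"],-V[:3,:3].T@V[:3,3])
print(robot.read_t())
E
```

```text
top 46.18551778029137 [0.2380306  0.06525258 1.48492376]
side 53.72165763933313 [ 0.55249347 -1.02539737  0.7715046 ]
0.1
```

View pics/top0.png

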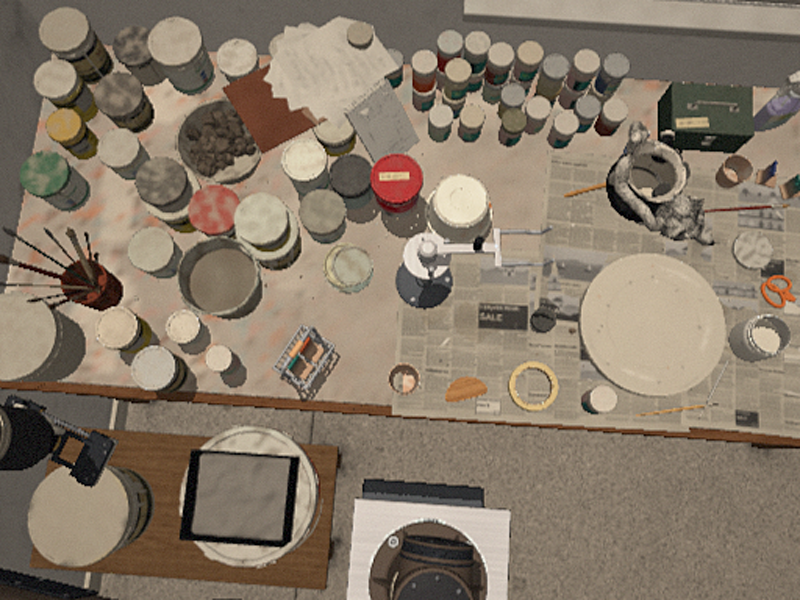

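View pics/side0.png

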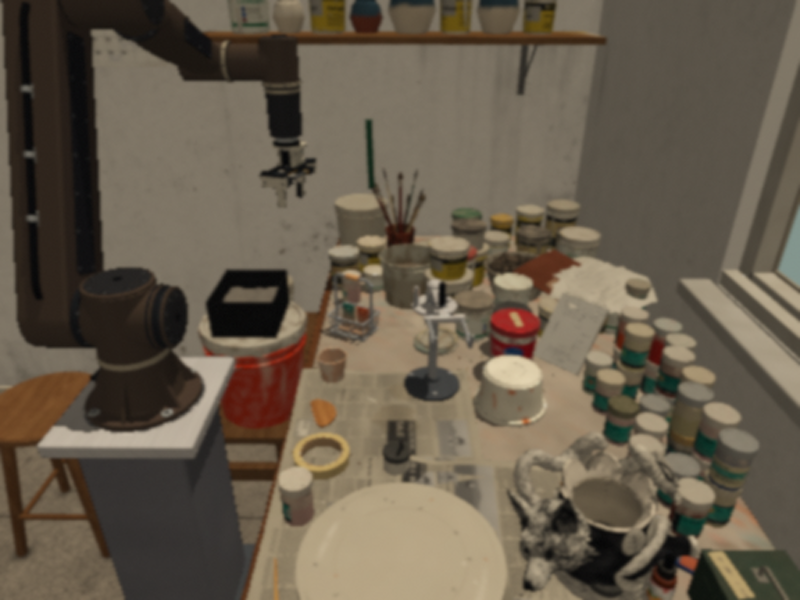

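The top view shows the basket at about (307,362), the stand hub at (428,248), the peg at (478,243), and the prongs from (500,235/262) to (548,232/265). Next I'll measure them from the depth data.

```bash
python3 - <<'E'
from h import *
D=np.load("top0.npz");im,W=D["im"],D["W"]
def reg(u0,u1,v0,v1,zl,zh):
    s=0.64;sl=np.s_[int(v0*s):int(v1*s),int(u0*s):int(u1*s)]
    P=W[sl].reshape(-1,3);C=im[sl].reshape(-1,3);m=(P[:,2]>zl)&(P[:,2]<zh);return P[m],C[m]
P,C=reg(395,570,215,310,.2,.33)
print("arm");
o=np.argsort(P[:,1])
np.set_printoptions(precision=3,suppress=True)
print(len(P))
for a in np.arange(-.3,.1,.02):
    q=P[(P[:,1]>=a)&(P[:,1]<a+.02)]
    if len(q): print(round(a,2),len(q),"x",q[:,0].min(),np.median(q[:,0]),q[:,0].max(),"z",q[:,2].min(),np.median(q[:,2]),q[:,2].max())
b=P[(P[:,2]>.275)];print("peg/cap top",b)
P,C=reg(265,350,310,410,.1,.2)
print("basket hi",len(P));print(np.c_[P,C][np.argsort(P[:,1])][:120])
for n,(u0,u1,v0,v1) in {"top":(260,350,310,410),"side":(310,490,240,420)}.items():
    s=.64;i=np.load(n+"0.npz")["im"][int(v0*s):int(v1*s),int(u0*s):int(u1*s),::-1]
    k=560/i.shape[0];cv2.imwrite(f"pics/c_{n}.png",cv2.resize(i,None,fx=k,fy=k,interpolation=cv2.INTER_CUBIC))
a,b=[cv2.imread(f"pics/c_{n}.png") for n in("top","side")]
h=min(a.shape[0],b.shape[0]);j=np.hstack([a[:h],b[:h]]);cv2.imwrite("pics/c.png",cv2.resize(j,None,fx=780/j.shape[1],fy=780/j.shape[1]))
E
```

```text
arm
1132
-0.2 5 x 0.6045543812487598 0.6073404431435814 0.6100857033759609 z 0.25689973875416466 0.25873461651592855 0.2640077456219627
-0.18 48 x 0.6023426910457395 0.6097505504906514 0.6704860054135494 z 0.2277348884439671 0.24499665384992164 0.26565942459082287
-0.16 38 x 0.600116116557966 0.6629729367931882 0.670576644753517 z 0.22982930978642854 0.236035890351867 0.24070687638613528
-0.14 41 x 0.5979831029558517 0.6050995399706782 0.6694480269495134 z 0.23722808068161427 0.24256543816820864 0.24643320103740587
-0.12 36 x 0.5959073881261955 0.6034427759600209 0.6660477329786231 z 0.23783294343018158 0.2431557443464401 0.24950484369441933
-0.1 89 x 0.5900887837693849 0.6202400822163147 0.664337606134875 z 0.2354404079706739 0.24343755528097755 0.2508996699685398
-0.08 74 x 0.6001626759324501 0.6299126179896852 0.6644120746057403 z 0.2380637956116542 0.24378673670475748 0.25037891234909787
-0.06 61 x 0.6148915052692977 0.6201941829599233 0.6353343259022751 z 0.2373302023019254 0.26229139129081486 0.2961578884971405
-0.04 53 x 0.6137362311820956 0.6221095250048799 0.6312966999876656
[... 7093 characters left out ...]
297   0.154 158.    149.    140.   ]
 [  0.398   0.297   0.156 179.    171.    165.   ]
 [  0.392   0.298   0.15  117.    113.    103.   ]
 [  0.401   0.298   0.153 172.    166.    160.   ]
 [  0.404   0.298   0.154 154.    149.    145.   ]
 [  0.392   0.3     0.154 170.    163.    156.   ]
 [  0.389   0.3     0.149 136.    127.    123.   ]
 [  0.387   0.301   0.145  91.     84.     76.   ]
 [  0.395   0.301   0.15  194.    188.    191.   ]
 [  0.398   0.301   0.149 184.    184.    185.   ]
 [  0.382   0.302   0.134  86.     85.     81.   ]
 [  0.391   0.303   0.156 173.    168.    159.   ]
 [  0.382   0.303   0.11   85.     84.     82.   ]
 [  0.389   0.303   0.151 158.    152.    146.   ]]
```

View pics/c.png

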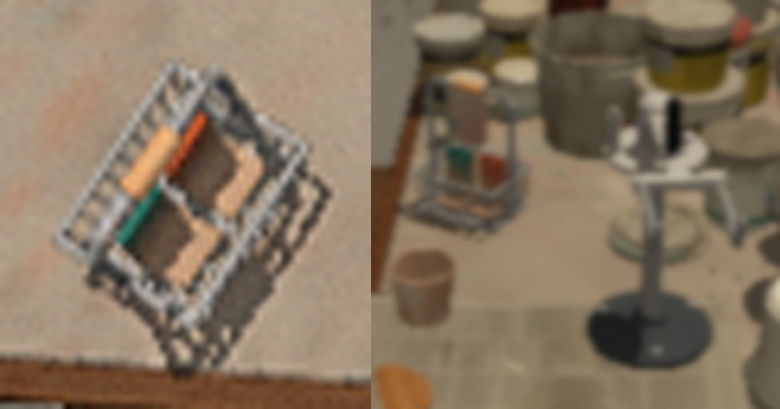

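The crops show the sleeve at the middle of the bail, with the bar running diagonally. The stand is as expected, with the peg between the hub and the cross-piece. Next I'll fit the poses numerically.

```bash
cat >> h.py <<'E'
def stand():
    """peg-top centre and arm direction from a top frame, parked arm"""
    im,d,W=cam("top"); P=W[np.isfinite(W[...,2])]
    box=lambda y0,y1,z0,z1:P[(P[:,0]>.58)&(P[:,0]<.68)&(P[:,1]>y0)&(P[:,1]<y1)&(P[:,2]>z0)&(P[:,2]<z1)]
    b=box(-.06,-.02,.285,.3); peg=(b.min(0)+b.max(0))[:2]/2
    q=box(-.19,-.105,.222,.27)
    fits=[]
    for m in(q[:,0]>.637,q[:,0]<.637): fits.append(np.polyfit(q[m,1],q[m,0],1))
    cap=box(.0,.09,.25,.262)
    return peg,b.mean(0),fits,cap.mean(0),(cap.min(0)+cap.max(0))/2,box(0.,.1,.2,.212)
E
python3 - <<'E'
from h import *
np.set_printoptions(precision=4,suppress=True)
peg,bm,f,cm,cc,disc=stand();print("peg",peg,bm,"prongs",f,[np.polyval(k,-.155) for k in f],"cap",cm,cc,"disc",(disc.min(0)+disc.max(0))/2)
D=np.load("top0.npz");W=D["W"];P=W.reshape(-1,3)
P=P[(P[:,2]>.14)&(P[:,2]<.165)&(P[:,0]>.36)&(P[:,0]<.5)&(P[:,1]>.24)&(P[:,1]<.32)]
c=P[:,:2].mean(0);v=np.linalg.svd(P[:,:2]-c)[2][0];s=(P[:,:2]-c)@v
print(len(P),c,v,s.min(),s.max(),c+v*(s.min()+s.max())/2, np.degrees(np.arctan2(v[1],v[0])))
D=np.load("side0.npz");W=D["W"];P=W.reshape(-1,3)
Q=P[(P[:,2]>.135)&(P[:,2]<.165)&(P[:,0]>.36)&(P[:,0]<.5)&(P[:,1]>.23)&(P[:,1]<.33)]
print("side bar",len(Q),Q.mean(0),Q.min(0),Q.max(0))
Q=P[(P[:,2]>.28)&(P[:,2]<.31)&(P[:,0]>.58)&(P[:,0]<.66)&(P[:,1]>-.08)&(P[:,1]<-.0)]
print("side peg",len(Q),Q.mean(0),Q.min(0),Q.max(0))
print(robot.read_position(),robot.read_tcp_rot(),robot.read_qpos(),robot.read_t())
E
```

```text
peg [ 0.624  -0.0439] [ 0.624  -0.0441  0.2913] prongs [array([-0.0781,  0.6542]), array([-0.0893,  0.5905])] [np.float64(0.666265657016671), np.float64(0.6043814434099232)] cap [0.616  0.0455 0.2535] [0.6162 0.0457 0.2556] disc [0.6212 0.0456 0.2058]
120 [0.4272 0.2819] [-0.8798  0.4754] -0.053531755500911084 0.054154860147130626 [0.4269 0.282 ] 151.61344838314335
side bar 78 [0.427  0.2806 0.1518] [0.3777 0.2514 0.1356] [0.4735 0.3077 0.1605]
side peg 35 [ 0.6218 -0.0459  0.2904] [ 0.6156 -0.0515  0.2804] [ 0.6302 -0.0364  0.2973]
[0.2249 0.636  0.2258] [[ 0.9428 -0.3334 -0.0003]
 [-0.3334 -0.9428 -0.0013]
 [ 0.0001  0.0013 -1.    ]] [ 87.0393  20.5837   0.6457  -0.0141 -70.1368 -16.5071] 0.15
```

```bash
cat >> h.py <<'E'
a0=np.arctan2(-.996,.087)            # parked arm direction
piv=np.array([.6162,.0457]); U=lambda a:np.array([np.cos(a),np.sin(a)])
seat=piv+.204*U(a0)
bar=np.array([.427,.2815]); bara=np.radians(-28.4)
def R(ya):                            # tool down, closing direction at yaw ya
    y=np.r_[U(ya),0]; z=np.array([0,0,-1.]); return np.c_[np.cross(y,z),y,z]
E
python3 - <<'E'
from h import *
np.set_printoptions(precision=1,suppress=True)
r=lambda p,z,ya:print(np.round(p,3),z,robot.ik(np.r_[p,z],R(ya)))
for k in(0,np.pi):
    r(bar,.138,bara-np.pi/2+k); r([.45,-.2],.34,a0+k); r(seat+.07*U(a0),.27,a0+k); r(seat,.228,a0+k)
    for t in(0,.5,1.05): r(piv+.09*U(a0-t),.255,a0-t+np.pi/2+k)
E
```

```text
[0.4 0.3] 0.138 [ 55.4   9.7 -26.8   0.  -53.5   6.2]
[ 0.5 -0.2] 0.34 [ -1.   -0.3 -10.5   0.  -79.8  96. ]
[ 0.6 -0.2] 0.27 [ -3.1  19.7   5.1   0.  -75.4  98.1]
[ 0.6 -0.2] 0.228 [  3.1  18.5  -2.2   0.  -69.4  91.9]
[ 0.6 -0. ] 0.255 [ 13.8  15.   -3.5   0.  -71.5 171.2]
[ 0.6 -0. ] 0.255 [ 15.6  10.8  -9.    0.  -70.2 140.7]
[ 0.5 -0. ] 0.255 [ 20.1   7.  -13.6   0.  -69.4 104.7]
[0.4 0.3] 0.138 None
[ 0.5 -0.2] 0.34 [ -1.   -0.3 -10.5   0.  -79.8 -84. ]
[ 0.6 -0.2] 0.27 [ -3.1  19.7   5.1   0.  -75.4 -81.9]
[ 0.6 -0.2] 0.228 [  3.1  18.5  -2.2   0.  -69.4 -88.1]
[ 0.6 -0. ] 0.255 [ 13.8  15.   -3.5   0.  -71.5  -8.8]
[ 0.6 -0. ] 0.255 [ 15.6  10.8  -9.    0.  -70.2 -39.3]
[ 0.5 -0. ] 0.255 [ 20.1   7.  -13.6   0.  -69.4 -75.3]
```

```bash
python3 - <<'E'
from h import *
np.set_printoptions(precision=3,suppress=True)
g=R(bara-np.pi/2)
robot.goto(np.r_[bar,.24],g)
robot.servo_line(np.r_[bar,.138],speed=.1)
robot.move_gripper(0.0)
print(robot.read_grip_width(),robot.read_finger_force(),robot.read_force())
robot.servo_line(np.r_[bar,.34],speed=.12)
print(robot.read_grip_width(),robot.read_finger_force(),robot.read_force(),robot.read_t())
h=R(a0); 
pre=np.array([.45,-.24])
robot.goto(np.r_[pre,.34],h)
robot.servo_line(np.r_[seat+.08*U(a0),.31],speed=.12)
print(robot.read_position(),seat+.08*U(a0),robot.read_t(),robot.read_grip_width())
im,d,W=cam("side");cv2.imwrite("pics/s1.png",cv2.resize(im[60:300,150:400,::-1],(625,600)))
im,d,W=cam("top");np.savez("top1.npz",im=im,W=W)
E
```

```text
0.14370873022153607 29.998385310173035 [0.647 1.238 1.452]
0.145031479183443 29.996082186698914 [-1.438 -0.166 -2.939] 5.8167
[ 0.641 -0.237  0.311] [ 0.641 -0.237] 9.4667 0.1478895395840331
```

View pics/s1.png

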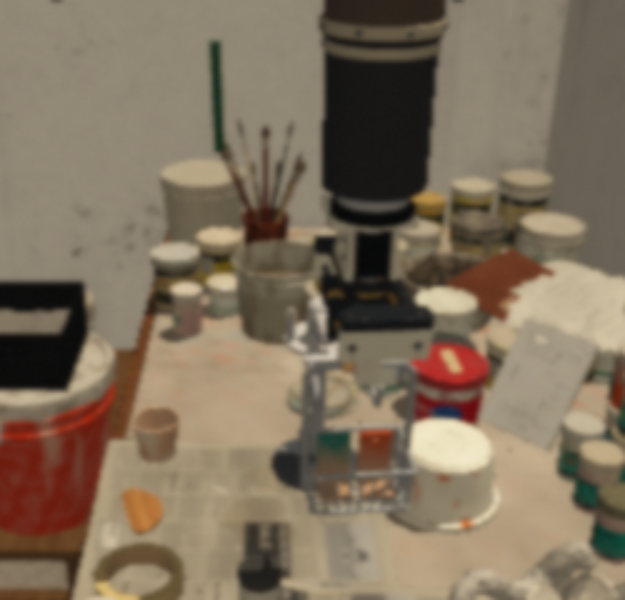

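The basket hangs upright in the gripper. Before inserting, I'll measure its offset from the uprights.

```bash
python3 - <<'E'
from h import *
np.set_printoptions(precision=4,suppress=True)
im,d,W=cam("side");P=W[np.isfinite(W[...,2])]
p=robot.read_position();ax=np.array([-np.sin(a0),np.cos(a0)]);ay=U(a0)
q=P-p;L=np.c_[q[:,:2]@ax,q[:,:2]@ay,q[:,2]]
for z0 in(-.06,-.04,-.02,0,.01):
    m=(abs(L[:,0])<.075)&(abs(L[:,1])<.05)&(L[:,2]>z0)&(L[:,2]<z0+.02);l=L[m]
    a=l[l[:,0]<-.035];b=l[l[:,0]>.035];print(z0,len(a),len(b),a.mean(0),b.mean(0),l[:,2].max())
m=(abs(L[:,0])<.06)&(abs(L[:,0])>.022)&(abs(L[:,1])<.04)&(abs(L[:,2]-.012)<.02);l=L[m]
print("bar",np.polyfit(l[:,0],l[:,1],1),np.median(l,0))
hist=np.histogram(l[:,2],bins=np.arange(-.01,.035,.004));print(hist)
E
```

```text
-0.06 19 19 [-0.056   0.0011 -0.0492] [ 0.0483  0.0011 -0.0504] -0.04058301508000528
-0.04 25 25 [-0.0555  0.001  -0.0296] [ 0.048   0.0015 -0.0299] -0.020052871758196034
-0.02 29 21 [-0.0554  0.0013 -0.01  ] [ 0.048   0.0013 -0.01  ] -0.00010751992709079339
0 40 29 [-0.0477  0.0014  0.0116] [0.0439 0.0017 0.0096] 0.019849661528113238
0.01 25 13 [-0.044   0.0011  0.0149] [0.0402 0.002  0.0149] 0.029842197247762492
bar [0.0015 0.0015] [-0.0288  0.0018  0.0128]
(array([ 6,  9, 10, 10, 16, 22, 39,  8,  0,  0,  0]), array([-0.01 , -0.006, -0.002,  0.002,  0.006,  0.01 ,  0.014,  0.018,
        0.022,  0.026,  0.03 ,  0.034]))
```

```bash
python3 - <<'E'
from h import *
np.set_printoptions(precision=3,suppress=True)
ax=np.array([-np.sin(a0),np.cos(a0)])
o=.0037*ax+.002*U(a0)
robot.servo_line(np.r_[seat+.08*U(a0)+o,.276],speed=.08)
robot.servo_line(np.r_[seat+o,.276],speed=.05)
f0=robot.read_force();print(f0)
for z in(.25,.240,.236,.234,.232,.230,.229,.228,.227):
    robot.servo_line(np.r_[seat+o,z],speed=.03)
    f=robot.read_force();print(z,f-f0)
    if abs(f[2]-f0[2])>2: break
print(robot.read_position(),robot.read_t())
im,d,W=cam("side");cv2.imwrite("pics/s2.png",cv2.resize(im[150:300,220:370,::-1],(600,600)))
E
```

```text
[-0.171  0.777 -3.427]
0.25 [-0.228  0.255  0.119]
0.24 [ 0.158 -0.976  0.808]
0.236 [-0.082 -1.376  0.236]
0.234 [ 0.527 -1.245 -0.341]
0.232 [-0.064 -0.644  1.067]
0.23 [ 0.092 -0.785  0.833]
0.229 [-0.188 -1.249 -0.122]
0.228 [ 0.879 -0.16   0.656]
0.227 [ 0.314 -0.65   1.881]
[ 0.638 -0.159  0.227] 15.225
```

View pics/s2.png

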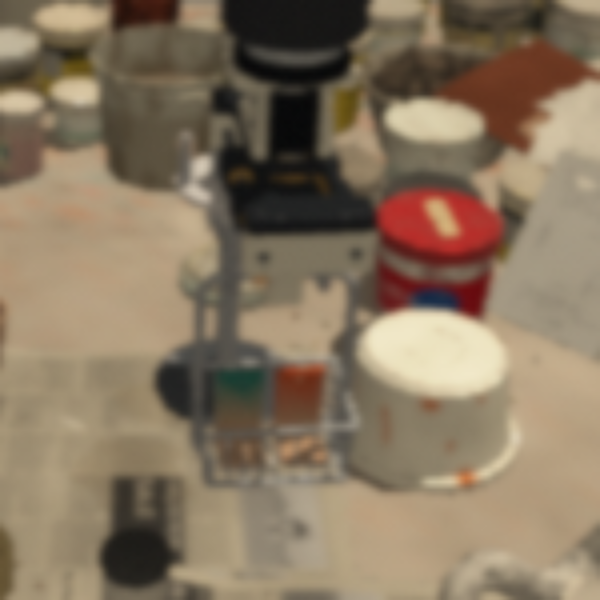

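The basket is at the hook with the bar just touching. The prongs are hard to make out at (215,280) and (350,330). I'll lower until the weight transfers, then release.

```bash
python3 - <<'E'
from h import *
np.set_printoptions(precision=3,suppress=True)
p=robot.read_position().copy(); p=np.array(p)
for z in(.226,.225,.224,.223):
    robot.servo_line(np.r_[p[:2],z],speed=.02); robot.dwell(.1)
    f=np.mean([robot.read_force() for _ in range(5)],0);print(z,f)
    if f[2]>-.8: break
robot.move_gripper(.4); robot.dwell(.3)
print(robot.read_force(),robot.read_t())
robot.servo_line(np.r_[p[:2],.30],speed=.05)
robot.servo_line(np.r_[p[:2],.36],speed=.15)
robot.dwell(.3)
im,d,W=cam("side");cv2.imwrite("pics/s3.png",cv2.resize(im[150:300,220:370,::-1],(600,600)))
ax=np.array([-np.sin(a0),np.cos(a0)])
P=W[np.isfinite(W[...,2])]-np.r_[seat,.24];L=np.c_[P[:,:2]@ax,-P[:,:2]@U(a0),P[:,2]]
m=(abs(L[:,0])<.075)&(abs(L[:,1])<.03)&(L[:,2]>-.05)&(L[:,2]<-.015);l=L[m]
for s in(l[:,0]<-.04,l[:,0]>.04):print("upright",s.sum(),l[s].mean(0))
m=(abs(L[:,0])<.015)&(abs(L[:,1])<.04)&(abs(L[:,2])<.03);print("sleeve",L[m].mean(0),L[m].max(0))
print(robot.read_t())
E
```

```text
0.226 [-2.583  2.232  5.199]
[-0.421 -0.307 -0.089] 16.55
upright 32 [-0.052 -0.004 -0.031]
upright 30 [ 0.052 -0.004 -0.032]
sleeve [-0.    -0.005  0.005] [0.015 0.003 0.01 ]
19.0833
```

View pics/s3.png

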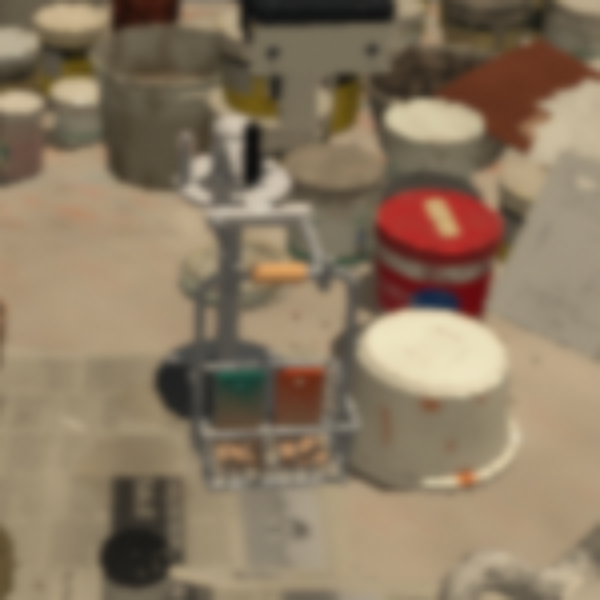

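The basket hangs on both prongs, centred to within a millimetre: the sleeve is at (280,272) and the bar is about level with the seat. Next I'll grip the peg and swing the arm.

```bash
cat >> h.py <<'E'
def pegpose(t,z=.256): return np.r_[piv+.09*U(a0-t),z],R(a0-t-np.pi/2)
E
python3 - <<'E'
from h import *
np.set_printoptions(precision=2,suppress=True)
p,r=pegpose(0,.36); robot.goto(p,r)
robot.servo_line(pegpose(0)[0],speed=.08)
robot.move_gripper(0.); print(robot.read_grip_width()*88,robot.read_force(),robot.read_t())
for t in np.arange(1,7)*.16:
    p,r=pegpose(t); robot.servo_line(p,r,speed=.02)
    f=robot.read_force(); u=U(a0-t); print(round(t,2),"radial",f[:2]@u,"tang",f[:2]@[u[1],-u[0]],f[2],robot.read_grip_width()*88,robot.read_t())
im,d,W=cam("side");cv2.imwrite("pics/s4.png",cv2.resize(im[120:320,150:370,::-1],(660,600)))
E
```

```text
15.569959887748709 [-1.23  0.96  1.92] 22.55
0.16 radial 1.5082434304466918 tang -2.3849442811309527 0.6194986756925372 15.833716567546874 23.4167
0.32 radial 3.829467231974854 tang -3.572447515115319 0.6455504000090075 15.421354785937769 24.2833
0.48 radial 3.9171267567359687 tang -4.621100227707453 1.5246896117438034 15.144095991232527 25.15
0.64 radial 4.755402198097806 tang -5.281302980757587 1.4839637628428435 15.439355550623235 26.0167
0.8 radial 4.951791618212493 tang -4.797770284699088 1.986408393487198 15.859416845756005 26.8833
0.96 radial 4.435816928834755 tang -5.362166294119321 2.174138336324753 16.08154967429097 27.75
```

View pics/s4.png

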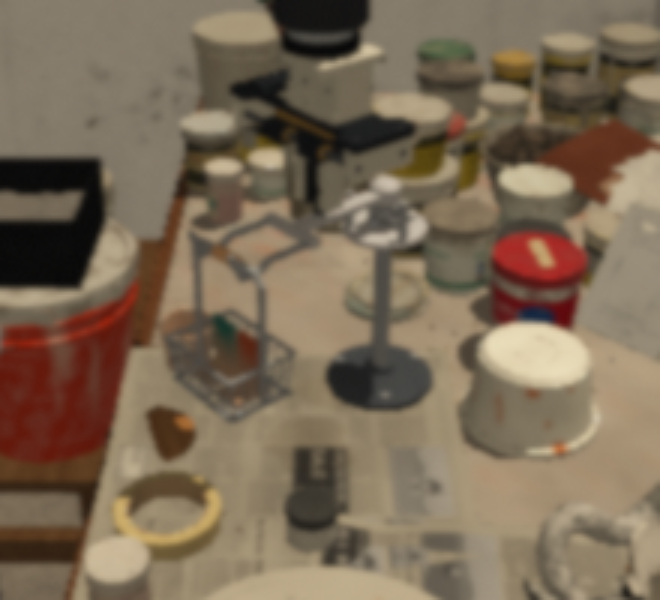

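The swing has gone well so far, and the basket is still on both prongs at about (230,320). I'll creep on to the stop.

```bash
python3 - <<'E'
from h import *
np.set_printoptions(precision=4,suppress=True)
for t in(1.0,1.03,1.05,1.065,1.08,1.095,1.11):
    p,r=pegpose(t); robot.servo_line(p,r,speed=.012)
    robot.dwell(.1);f=np.mean([robot.read_force() for _ in range(4)],0); u=U(a0-t);T=f[:2]@[u[1],-u[0]]; print(t,"radial",f[:2]@u,"tang",T,f[2])
    if T<-15: break
robot.dwell(.5)
q=robot.read_position();v=q[:2]-piv;print("tcp angle",a0-np.arctan2(v[1],v[0]),np.linalg.norm(v),robot.read_grip_width()*88,robot.read_t())
im,d,W=cam("side");np.savez("side5.npz",im=im,W=W);cv2.imwrite("pics/s5.png",cv2.resize(im[120:320,150:370,::-1],(660,600)))
a=a0-1.05;s=piv+.204*U(a);ax=np.array([-np.sin(a),np.cos(a)])
P=W[np.isfinite(W[...,2])]-np.r_[s,.24];L=np.c_[P[:,:2]@ax,-P[:,:2]@U(a),P[:,2]]
m=(abs(L[:,0])<.075)&(abs(L[:,1])<.04)&(L[:,2]>-.06)&(L[:,2]<-.015);l=L[m]
for k in(l[:,0]<-.035,l[:,0]>.035):print("upright",k.sum(),l[k].mean(0))
E
```

```text
1.0 radial 5.941912357015013 tang -5.647314487392276 2.923493081188705
1.03 radial 4.850381183689661 tang -5.60687289426387 2.5529968870172364
1.05 radial 4.267786909295443 tang -5.949015392972698 2.3854621675295182
1.065 radial 5.283309381288025 tang -5.8425669669213995 4.166383714612133
1.08 radial 4.745142860583535 tang -9.985845140817819 2.0514674222752474
1.095 radial 2.8374361964292154 tang -16.616745785558923 -1.218713217597592
tcp angle 1.0699758129564458 0.09158081848956502 15.22807674179654 30.8
upright 32 [-0.0516 -0.006  -0.0369]
upright 40 [ 0.0526 -0.0057 -0.0366]
```

View pics/s5.png

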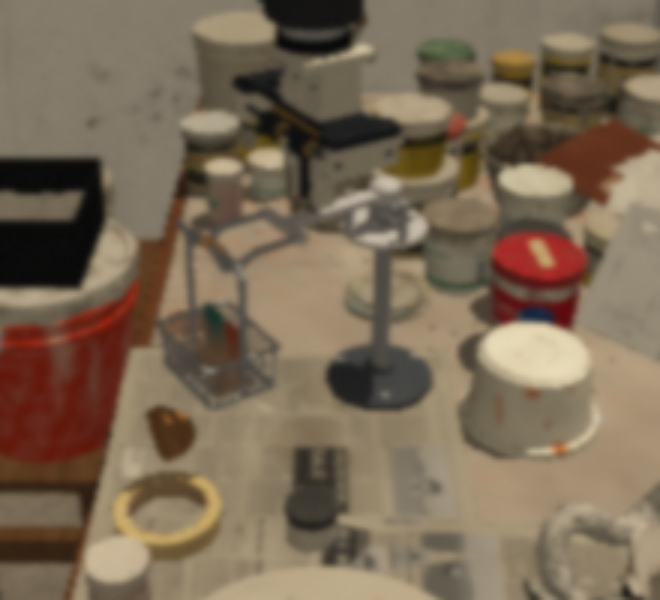

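The force jump shows the arm is against its stop. The basket hangs square at about (220,310), within 1 mm of the hook centre and clear of the gripper.

```bash
python3 -c "
from rig import robot
robot.dwell(.5);print(robot.read_force());print(robot.job_done())"
```

```text
[  6.6282604  -15.36271403  -1.26481262]
the job is handed in; nothing more can be done
None
```

The basket hangs free on both hooks, the gripper is holding the arm against its stop, no bystander was touched as far as the pictures show, and the job was handed in at about 31 s of the 67 s allowed; no verdict came back.

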